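Sort slide gauges from a sloping rack into a divided tray by slide position

ROBOT

A 6-joint arm with a two-finger parallel gripper is mounted at the origin on a cart in front of the work surface, level with it; the furniture and walls round the work are solid. World frame = base frame: x ahead of the robot, y to its left, z up, the work surface at z = 0. Lengths are in m, angles in rad, forces in N, time in s.
With the tool pointing down it reaches from about 0.25 to 0.725 m from the base axis. Payload 4 kg.
Tool frame: the origin (TCP) lies on the centre line of the jaws, within the pads' length; the fingertips stand 22 mm ahead of it and the grasp point (between the pads) lies 3 mm ahead of it; z points along the fingers, y is the line along which they close (so a half turn about z gives the same grasp; the last joint's range is limited). The gripper opens to 85 mm and grips with 20 to 120 N. Pads are 22 mm wide; open, the fingers measure 114 mm over their backs; the gripper's body (76 mm by 85 mm) begins 54 mm behind the grasp point. The pads swing forward as they close: fully open they stand 13 mm farther back than shut.
Start: joints at [1.297, 0.241, 0.005, 1.335, 0, 1.571], TCP at [0.135, 0.481, 0.253] pointing down, gripper open.
Joint ranges: [-2.72, 2.72], [-1.05, 1.87], [-1.09, 1.28], [-1.99, 2.15], [-1.42, 1.44], [-3.14, 3.14]. Speed limits (rad/s): [2.79, 2.79, 3.14, 3.14, 3.14, 3.14].

INTERFACE

Orientations are given as a unit quaternion [x, y, z, w].
In Python, from workcell import bot gives the robot as it stands.
- The arm moves only by the shell command python3 -m inch 'ROWS'. ROWS is JSON, one flat list of numbers, 7 for each row, row after row: the shift along the world's x, y, z in mm, then the turn, a rotation vector about the world's x, y, z in rad, then the opening in per cent of the stroke, from 0 (shut) to 100 (fully open). A call has 1 to 8 rows; each row is the pose to reach, as a shift and turn from the pose commanded when the call began; what a row does not reach only later rows make up. A row lasts 1/12 s, in which the tool goes at most 41.7 mm and 7.16 degrees, less where a joint would pass 70% of its speed; a pose out of reach is approached as far as the arm can. A call with a gripper value outside its range is refused whole. The fingers move at their own pace and stop on an object; the grip force is fixed at half the most. Time passes only in rows, so rows that repeat a pose let the fingers close. It gives the time, the measured TCP pose, the force, the opening and the grip force at its end, in the units of the state.
- bot.get_obs(): the state, without advancing time (a new reading comes with each control period).
- bot.camera(name): name is "scene" or "top" or "wrist"; returns the picture (384x512x3 uint8, blue, green, red); there is no depth.
- bot.camera_info(name): a dict with "intrinsics" (3x3 intrinsics, pixels), "camera_from_world" (4x4, takes a point from world to camera coordinates); the wrist camera has in their place "hand_eye" (4x4, takes a point from camera to tool coordinates, whose origin is the TCP and whose axes are the flange's). Camera axes: x right, y down, z forward; pixel columns grow to the right and rows downward; lengths in m; the calibration is good to about 2 mm. A picture is of the moment at which its call begins: read the wrist's pose just before it. camera_info takes no time and is no camera call.
- bot.job_done(): hands the job in; it is judged then, once.
Trained networks look in the newest picture that a camera, given by its name, has taken for a name from the list of things; names that differ only in an ending like _2 or _b are one class to them, and where a whole thing is asked for, a point or a joint stands for the part that bears it (a point fixed in the world has none). Each returns a list of dicts, best first, with "confidence" (0 to 1); they miss things now and then, are a little off and sometimes report something else, mostly with a low value. They report only what shows in the picture. A call takes as long as a camera call. They do not tell look-alikes from the thing itself.
- bot.silhouettes(camera, target): "mask" (384x512 bool, what is visible of it) and "uv" ([column, row] in pixels, amid what is visible of it).
- bot.spot_point(camera, target): "uv" ([column, row] in pixels: a listed point, or the origin of a listed thing).
The state is a dict: "clock": time; "joint_pos": joint angles; "joint_vel": joint speeds; "tau": joint torques, N m; "eef_pos": TCP position; "tool_rot": TCP orientation; "ft_force": force on the tool from outside, world axes, zero at the start; "ft_torque": the same for the moment, N m; "grip_width": finger opening in m; "grasp_force": force on a finger pad.
Only numpy, scipy, OpenCV 4.12 (cv2) and the standard library are available. Lean on these libraries where they do the work, as an engineer would, in place of code of your own. Each camera call takes 0.05 s, during which the arm holds its last target. There are 200 camera calls.

TASK

Three slide gauges lean in the sloping plywood rack. Lay the one whose slide is pulled out in the narrow bay of the steel tray and the two with their slides pushed home in the wide bay, each flat on the tray floor with its open channel side up. Set them down rather than letting them drop, leave every slide as it is, and do not disturb the tin and the brass weight.

Things in the scene. Friction and masses are not known exactly. Their poses are not given: they have to be found in the camera images.
- gauge_a: slide gauge (three alike): aluminium channel 100 (own x) x 26 (y) x 28 mm (z), 0.2 kg, origin at the centre of its underside, z out of the open top; the slide's dark thumb tab (8 x 22 x 22 mm) is past its +x end. Leans in the rack, underside on the board, tab end up the slope. Take it across the 26 mm at mid-length, where its sides are free
- gauge_b: slide gauge (three alike): aluminium channel 100 (own x) x 26 (y) x 28 mm (z), 0.2 kg, origin at the centre of its underside, z out of the open top; the slide's dark thumb tab (8 x 22 x 22 mm) is past its +x end. Leans in the rack, underside on the board, tab end up the slope. Take it across the 26 mm at mid-length, where its sides are free
- gauge_c: slide gauge (three alike): aluminium channel 100 (own x) x 26 (y) x 28 mm (z), 0.2 kg, origin at the centre of its underside, z out of the open top; the slide's dark thumb tab (8 x 22 x 22 mm) is past its +x end. Leans in the rack, underside on the board, tab end up the slope. Take it across the 26 mm at mid-length, where its sides are free
- gauge_a_slide (a joint): travel of gauge_a's slide, m, 0 = pushed fully home (overall length 111 mm), 0.045 = pulled fully out (156 mm). Starts either pushed in (0 to 0.003) or pulled out (0.030 to 0.042); exactly one of the three is pulled out. Friction of about 2 N holds it where it is
- gauge_b_slide (a joint): travel of gauge_b's slide, m, 0 = pushed fully home (overall length 111 mm), 0.045 = pulled fully out (156 mm). Starts either pushed in (0 to 0.003) or pulled out (0.030 to 0.042); exactly one of the three is pulled out. Friction of about 2 N holds it where it is
- gauge_c_slide (a joint): travel of gauge_c's slide, m, 0 = pushed fully home (overall length 111 mm), 0.045 = pulled fully out (156 mm). Starts either pushed in (0 to 0.003) or pulled out (0.030 to 0.042); exactly one of the three is pulled out. Friction of about 2 N holds it where it is
- rack: fixed plywood rack 125 x 204 x 95 mm, origin under its centre. Board slopes 35 degrees down towards rack -x, which faces about world +y (the left). Gauge places at rack y -68, 0, +68 mm; a gauge's origin there is at rack x 0, z 52 mm. 16 mm ledge at the low ends; 8 mm high guide blocks 2 mm beside each gauge, 32 to 48 mm below and 31 to 43 mm above its middle. May stand either side of the tray
- tray: fixed shallow steel tray 196 (x) x 278 (y) x 19 mm, origin under its centre; floor top at 2 mm, inside 186 x 268 mm. A 4 mm thick aluminium divider along tray x at tray y +44 mm, its top 17 mm above the bench, parts it into a narrow bay (tray y +46 to +134 mm) and a wide bay (-134 to +42 mm), both 186 mm long
- felt_tin: bystander, loose, standing near the work; origin at the centre of its underside. Round tin with green lid, 66 mm across, 30 mm tall
- brass_weight: bystander, loose, standing near the work; origin at the centre of its underside. Brass knob weight, 36 mm across, 40 mm tall
Mind the look-alikes: they are no part of the job. What is shaped like the gauge_a but purple is not meant.

How it is judged:
At the end, for the whole second after the job is handed in: Pulled-out gauge in the narrow bay, both pushed-in ones in the wide bay, each flat on the tray floor (within 6 mm and 0.1 rad, channel up), at rest; pulled-out slide still over 20 mm out, pushed-in slides under 10 mm (x of gauge_a in the frame of tray between -0.09 and 0.09 m and z of gauge_a in the frame of tray between -0.003 and 0.008 m and y of gauge_a in the frame of tray between 0.046 and 0.134 m and angle between each of gauge_a, gauge_b, gauge_c's own z axis and vertical below 0.1 rad and linear speed of each of gauge_a, gauge_b, gauge_c below 0.02 m/s and x of gauge_b in the frame of tray between -0.09 and 0.09 m and z of gauge_b in the frame of tray between -0.003 and 0.008 m and y of gauge_b in the frame of tray between -0.134 and 0.042 m and x of gauge_c in the frame of tray between -0.09 and 0.09 m and z of gauge_c in the frame of tray between -0.003 and 0.008 m and y of gauge_c in the frame of tray between -0.134 and 0.042 m and value of joint gauge_a_slide above 0.02 m and value of joint each of gauge_b_slide, gauge_c_slide below 0.01 m); the robot touches nothing.
It fails at once if a gauge is dropped (moves faster than 0.6 m/s while the fingers do not hold it) ((contact force between gauge_a and the fingers below 0.05 N and linear speed of gauge_a above 0.6 m/s) or (contact force between gauge_b and the fingers below 0.05 N and linear speed of gauge_b above 0.6 m/s) or (contact force between gauge_c and the fingers below 0.05 N and linear speed of gauge_c above 0.6 m/s)).
It fails at once if the pulled-out slide is pushed in below 20 mm (value of joint gauge_a_slide below 0.02 m).
It fails at once if a pushed-in slide is drawn out beyond 10 mm (value of joint any of gauge_b_slide, gauge_c_slide above 0.01 m).
It fails at once if the tin or the weight is shifted more than 30 mm (distance of any of felt_tin, brass_weight from where it was at the start of the episode above 0.03 m).
It also fails if it takes over 72 s, if anything falls off the work surface, if the arm or the gripper's body presses on something with over 40 N, if the wrist force passes 120 N, or if a joint passes its speed limit or range.

## Working session

There is one attempt and no reset: what is moved stays moved. The work goes in short steps, Python scripts to look and compute and a shell command to move; the robot and the scene stay as the last step left them, time stands still between calls to the robot, and variables do not carry over. Pictures are saved under pics/ and viewed, at most 10 in all, crops included, and the job is handed in when it is done.

```bash
mkdir -p pics; ls; python3 - <<'E'
from workcell import bot
import cv2,numpy as np
for c in("top","scene"):
    im=bot.camera(c);cv2.imwrite(f"pics/{c}0.png",im)
    i=bot.camera_info(c);print(c,np.round(i["intrinsics"],1).tolist(),np.round(i["camera_from_world"],3).tolist())
    for t in("gauge_a","rack","tray","felt_tin","brass_weight"):
        print(t,[(np.round(d["uv"]).tolist(),round(d["confidence"],2)) for d in bot.spot_point(c,t)])
    print([(np.round(d["uv"]).tolist(),int(d["mask"].sum()),round(d["confidence"],2)) for d in bot.silhouettes(c,"gauge_a")])
print(np.round(bot.camera_info("wrist")["hand_eye"],3).tolist(),bot.get_obs())
E
```

```text
pics
top [[369.1, 0.0, 262.0], [0.0, 369.1, 191.4], [0.0, 0.0, 1.0]] [[0.025, -0.999, 0.028, -0.321], [-0.997, -0.026, -0.069, 0.432], [0.07, -0.026, -0.997, 0.89], [0.0, 0.0, 0.0, 1.0]]
gauge_a [([350.0, 153.0], 0.79), ([277.0, 201.0], 0.72), ([289.0, 144.0], 0.66), ([283.0, 172.0], 0.57)]
rack [([280.0, 175.0], 0.66)]
tray [([167.0, 165.0], 0.76)]
felt_tin [([224.0, 245.0], 0.88), ([288.0, 143.0], 0.38)]
brass_weight [([262.0, 239.0], 0.71)]
[([354.0, 148.0], 549, 0.84), ([286.0, 170.0], 567, 0.81), ([280.0, 198.0], 651, 0.63), ([290.0, 144.0], 510, 0.58)]
scene [[461.9, 0.0, 253.1], [0.0, 461.9, 192.1], [0.0, 0.0, 1.0]] [[0.568, -0.823, -0.016, -0.488], [-0.38, -0.244, -0.892, 0.143], [0.73, 0.513, -0.452, 0.858], [0.0, 0.0, 0.0, 1.0]]
gauge_a [([312.0, 184.0], 0.8), ([294.0, 194.0], 0.77), ([379.0, 221.0], 0.74), ([270.0, 208.0], 0.58)]
rack [([290.0, 216.0], 0.86), ([274.0, 206.0], 0.74)]
tray [([197.0, 183.0], 0.63)]
felt_tin [([192.0, 234.0], 0.88)]
brass_weight [([229.0, 244.0], 0.85)]
[([381.0, 219.0], 858, 0.96), ([272.0, 197.0], 696, 0.89), ([321.0, 171.0], 269, 0.75), ([306.0, 180.0], 162, 0.67)]
[[0.001, -0.958, -0.288, 0.075], [1.0, 0.001, 0.002, 0.001], [-0.001, -0.288, 0.958, -0.121], [0.0, 0.0, 0.0, 1.0]] {'clock': 0.7, 'joint_pos': array([1.29700816e+00, 2.40537480e-01, 5.04936317e-03, 1.33520901e+00,
       6.61123730e-06, 1.57076442e+00]), 'joint_vel': array([-0.0004331 ,  0.0003879 ,  0.00011407, -0.00038719, -0.00153751,
        0.00129529]), 'tau': array([ 6.91032092e-04, -3.72083545e+01,  2.52639359e+01,  1.03960767e-03,
        2.02566903e-04, -8.00870538e-06]), 'eef_pos': array([0.13519339, 0.48139495, 0.2533566 ]), 'tool_rot': array([1.36451112e-01, 9.90646805e-01, 4.95860125e-05, 3.49471726e-06]), 'ft_force': array([ 0.59251347,  0.42421893, -0.37841845]), 'ft_torque': array([0.0205103 , 0.03899819, 0.02606904]), 'grasp_force': 0.0, 'grip_width': 0.08539778356887434}
```

```bash
python3 - <<'E'
import cv2
a=cv2.imread("pics/top0.png")[100:300,90:390];cv2.imwrite("pics/topc.png",cv2.resize(a,(798,532),interpolation=2))
a=cv2.imread("pics/scene0.png")[120:320,130:430];cv2.imwrite("pics/scenec.png",cv2.resize(a,(798,532),interpolation=2))
E
```

```text
(no output)
```

View pics/topc.png

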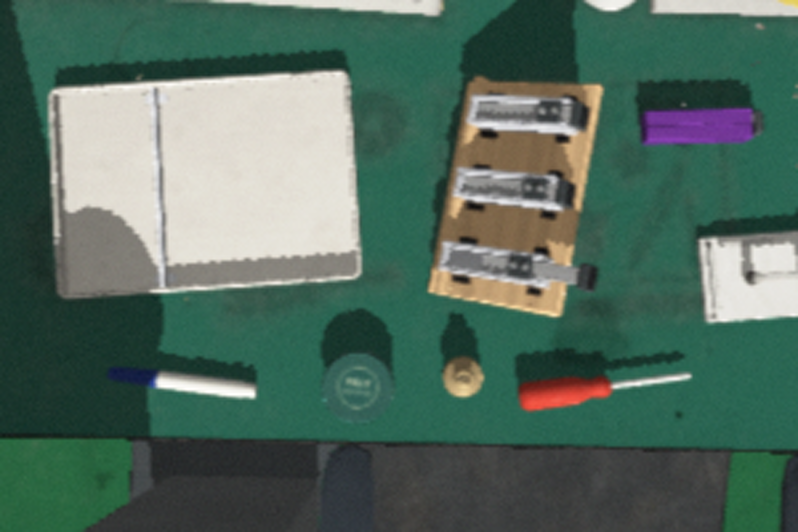

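View pics/scenec.png

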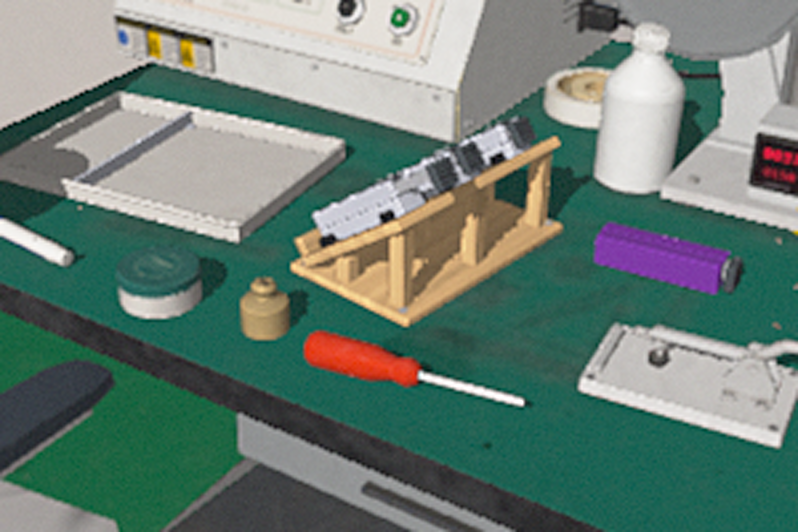

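The nearest gauge in the rack, top px (278,198), has its tab standing out (tab at (311,203)), so it is the pulled-out one. The other two, at (284,170) and (290,144), are pushed in. The purple thing at (350,153) is the look-alike. The tray is on the left with its divider at x≈150 px, so the narrow bay is on the left.

```bash
cat > h.py <<'E'
from workcell import bot
import numpy as np,cv2
from scipy.spatial.transform import Rotation as Ro
from scipy.optimize import least_squares
def proj(c,P,info=None):
    i=info or bot.camera_info(c);P=np.atleast_2d(P);T=np.array(i["camera_from_world"])
    p=(P@T[:3,:3].T+T[:3,3])@np.array(i["intrinsics"]).T;return p[:,:2]/p[:,2:]
def wristinfo():
    o=bot.get_obs();i=bot.camera_info("wrist");T=np.eye(4);T[:3,:3]=Ro.from_quat(o["tool_rot"]).as_matrix();T[:3,3]=o["eef_pos"]
    return {"intrinsics":i["intrinsics"],"camera_from_world":np.linalg.inv(T@np.array(i["hand_eye"]))}
def T2(p,L): # x,y,yaw ; local pts
    L=np.atleast_2d(L);return np.c_[L[:,:2]@np.array([[np.cos(p[2]),np.sin(p[2])],[-np.sin(p[2]),np.cos(p[2])]])+p[:2],L[:,2]]
def fit(obs,p0): # obs: list (info,local,uv)
    f=lambda p:np.concatenate([(proj(None,T2(p,l),i)-u).ravel() for i,l,u in obs])
    r=least_squares(f,p0,loss="soft_l1",f_scale=1.5);return r.x,f(r.x).reshape(-1,2)
t35=np.radians(35)
def gauge(k,L): # gauge-local pts -> rack frame
    L=np.atleast_2d(L);c,s=np.cos(t35),np.sin(t35)
    return np.c_[L[:,0]*c-L[:,2]*s, L[:,1]+[-.068,0,.068][k], .052+L[:,0]*s+L[:,2]*c]
E
python3 - <<'E'
from h import *
t=bot.camera_info("top");s=bot.camera_info("scene")
tc=lambda *a:np.array(a)/2.66+[90,100]; sc=lambda *a:np.array(a)/2.66+[130,120]
tr=np.array([[.098,.139,.019],[.098,-.139,.019],[-.098,-.139,.019],[-.098,.139,.019]])
p,r=fit([(t,tr,tc([50,90],[347,71],[360,278],[60,297])),(s,tr,sc([122,95],[345,142],[240,225],[65,183]))],[.4,.2,0]);print("tray",p.round(4),r.round(1).tolist())
print("div check top",((proj("top",T2(p,[[.098,.044,.017],[-.098,.044,.017]]))-[90,100])*2.66).round())
hi=[[.0625,.102,.095],[.0625,-.102,.095]]
q,r=fit([(t,np.array(hi),tc([603,86],[562,316])),(s,np.array([[.0625,-.102,0],[.0625,.102,0]]),sc([408,323],[562,230]))],[.45,-.05,-1.57]);print("rack",q.round(4),r.round(1).tolist())
for k in range(3):
    print(k,T2(q,gauge(k,[0,0,0])).round(4),((proj("top",T2(q,gauge(k,[[-.05,0,.028],[0,0,.028],[.05,0,.028]])))-[90,100])*2.66).round().tolist())
for n,h in(("felt_tin",.0),("brass_weight",0)):
    x,r=fit([(t,np.array([[0,0,h]]),[bot.spot_point("top",n)[0]["uv"]]),(s,np.array([[0,0,h]]),[bot.spot_point("scene",n)[0]["uv"]])],[.3,0,0]);print(n,x.round(3))
E
```

```text
tray [ 0.4892 -0.0766  0.0944] [[0.1, -0.7], [1.4, -0.5], [1.5, 0.3], [-0.3, 1.0], [-1.1, -2.2], [1.8, -1.3], [-0.4, -0.2], [-28.3, -8.9]]
div check top [[154.  82.]
 [165. 293.]]
rack [ 0.4863 -0.3573 -1.741 ] [[2.8, -1.1], [1.8, -0.1], [-2.7, 0.0], [-1.5, -0.8]]
0 [[ 0.4193 -0.3458  0.052 ]] [[436.0, 253.0], [482.0, 260.0], [532.0, 267.0]]
1 [[ 0.4863 -0.3573  0.052 ]] [[450.0, 179.0], [497.0, 184.0], [547.0, 189.0]]
2 [[ 0.5534 -0.3689  0.052 ]] [[465.0, 106.0], [512.0, 108.0], [562.0, 111.0]]
felt_tin [ 0.306 -0.223  0.   ]
brass_weight [ 0.319 -0.315  0.   ]
```

```bash
cat >> h.py <<'E'
def want(gx,tilt=0): # tool rotation with tool x = -gauge x; gx = heading of gauge x, tilt = gauge x rises by tilt
    c,s=np.cos(tilt),np.sin(tilt);x=np.array([np.cos(gx)*c,np.sin(gx)*c,s]);n=np.array([-np.cos(gx)*s,-np.sin(gx)*s,c])
    return Ro.from_matrix(np.c_[-x,np.cross(n,x),-n])
def delta(pos,rot):
    o=bot.get_obs();R=rot*Ro.from_quat(o["tool_rot"]).inv();v=R.as_rotvec()
    print("shift mm",((np.array(pos)-o["eef_pos"])*1e3).round(1).tolist(),"rotvec",v.round(4).tolist(),"ang",round(float(np.linalg.norm(v)),2),"clock",o["clock"])
E
python3 -c "
from h import *
R=want(-1.741,t35);print(R.as_matrix().round(2).tolist())
delta([.504,-.25,.21],R)"
```

```text
[[0.14, 0.99, -0.1], [0.81, -0.17, -0.57], [-0.57, -0.0, -0.82]]
shift mm [368.8, -731.4, -43.3] rotvec [-0.5645, -0.3565, -1.4178] ang 1.57 clock 0.9
```

```bash
python3 -m inch '[123,-244,0,-0.18,-0.12,-0.47,100, 123,-244,0,-0.18,-0.12,-0.47,100, 123,-244,0,-0.18,-0.12,-0.47,100, 123,-244,0,-0.18,-0.12,-0.47,100, 123,-244,0,-0.18,-0.12,-0.47,100, 123,-244,0,-0.18,-0.12,-0.47,100, 123,-244,0,-0.18,-0.12,-0.47,100]'
python3 -m inch '[123,-244,0,-0.18,-0.12,-0.47,60, 123,-244,0,-0.18,-0.12,-0.47,60, 123,-244,0,-0.18,-0.12,-0.47,60, 123,-244,0,-0.18,-0.12,-0.47,60, 123,-244,0,-0.18,-0.12,-0.47,60, 123,-244,0,-0.18,-0.12,-0.47,60, 123,-244,0,-0.18,-0.12,-0.47,60]'
python3 -c "
from h import *
R=want(-1.741,t35)
delta([.504,-.25,.21],R)"
```

```text
clock: 1.48
eef_pos: [0.2587, 0.2344, 0.2533]
tool_rot: [0.363, 0.926, -0.081, 0.071]
ft_force: [-0.0, -0.1, -0.6]
grip_width: 0.0855
grasp_force: 0.0
clock: 2.07
eef_pos: [0.3822, -0.0095, 0.2535]
tool_rot: [0.565, 0.799, -0.155, 0.138]
ft_force: [0.7, 0.8, -0.9]
grip_width: 0.0512
grasp_force: 0.0
shift mm [121.8, -240.5, -43.5] rotvec [-0.1972, -0.108, -0.4795] ang 0.53 clock 2.0667
```

```bash
python3 -m inch '[122,-240,-43,-0.197,-0.108,-0.48,60, 122,-240,-43,-0.197,-0.108,-0.48,60, 122,-240,-43,-0.197,-0.108,-0.48,60, 122,-240,-43,-0.197,-0.108,-0.48,60, 122,-240,-43,-0.197,-0.108,-0.48,60, 122,-240,-43,-0.197,-0.108,-0.48,60, 122,-240,-43,-0.197,-0.108,-0.48,60, 122,-240,-43,-0.197,-0.108,-0.48,60]'
python3 - <<'E'
from h import *
i=wristinfo();im=bot.camera("wrist");cv2.imwrite("pics/w0.png",im)
print([(np.round(d["uv"]).tolist(),round(d["confidence"],2)) for d in bot.spot_point("wrist","gauge_a")])
q=[.4863,-.3573,-1.741]
for k in range(3):
  for y in(-.013,.013):
    a=proj(0,T2(q,gauge(k,[[-.05,y,.028],[.05,y,.028]])),i).round().astype(int);print(k,a.tolist())
    cv2.line(im,tuple(map(int,a[0])),tuple(map(int,a[1])),(0,0,255),1)
cv2.imwrite("pics/w0o.png",cv2.resize(im,(798,598)))
delta([.504,-.25,.21],want(-1.741,t35))
E
```

```text
clock: 2.73
eef_pos: [0.5039, -0.2504, 0.2091]
tool_rot: [0.73, 0.614, -0.23, 0.193]
ft_force: [0.4, 0.0, 0.7]
grip_width: 0.0511
grasp_force: 0.0
[([314.0, 173.0], 0.72), ([255.0, 178.0], 0.65), ([195.0, 175.0], 0.64)]
0 [[175, 131], [183, 224]]
0 [[202, 131], [207, 224]]
1 [[244, 130], [245, 224]]
1 [[271, 130], [269, 224]]
2 [[313, 130], [308, 224]]
2 [[339, 130], [332, 224]]
shift mm [1.3, -2.7, 0.4] rotvec [-0.0021, -0.0024, -0.0] ang 0.0 clock 2.8333
```

View pics/w0o.png

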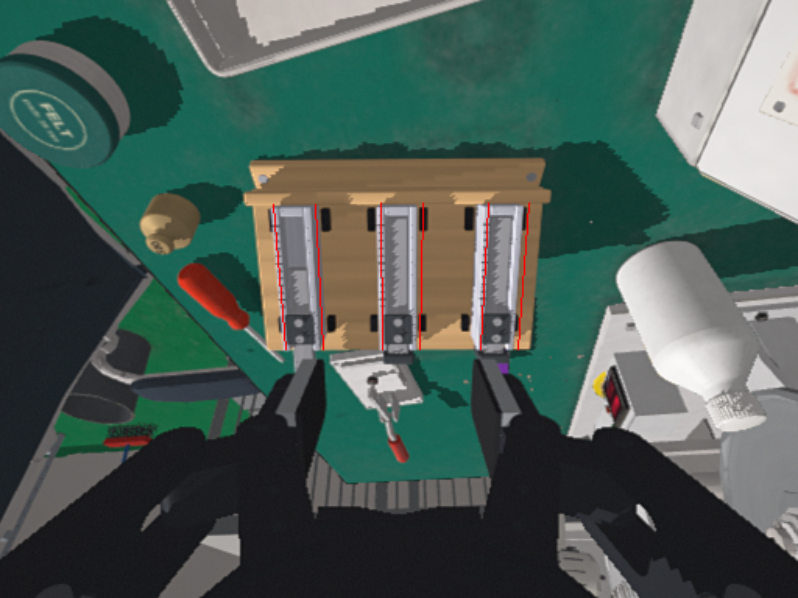

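Three gauges in the wrist view: left (195,175) with an empty low end and its slide rod emerging, so pulled out; middle (255,178) and right (314,173) with tabs flush, so pushed in. An enlarged crop will confirm this and give me the edges.

```bash
python3 - <<'E'
import cv2
a=cv2.imread("pics/w0.png")[115:245,155:355];cv2.imwrite("pics/w0c.png",cv2.resize(a,(800,520),interpolation=2))
E
```

```text
(no output)
```

View pics/w0c.png

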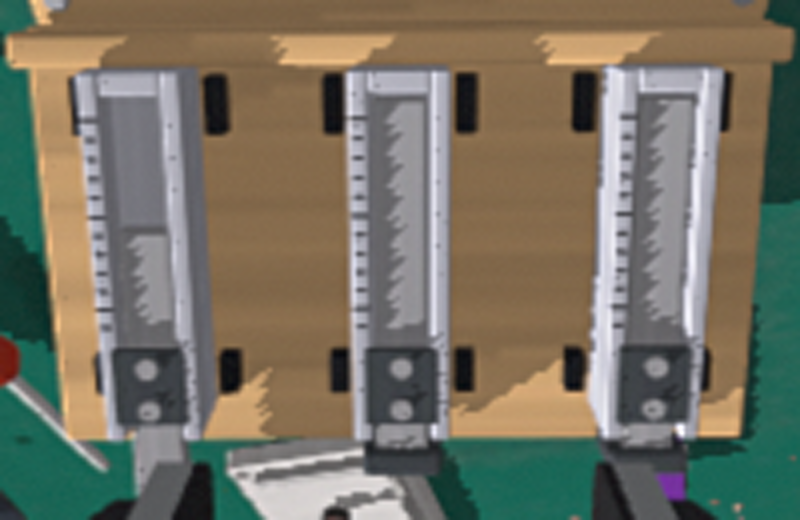

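```bash
python3 - <<'E'
from h import *
i=wristinfo()
L=np.vstack([gauge(k,[[-.05,-.013,.028],[-.05,.013,.028],[.05,-.013,.028],[.05,.013,.028]]) for k in range(3)])
uv=np.array([[78,72],[181,70],[108,435],[198,435],[346,70],[449,70],[354,437],[447,437],[620,68],[722,68],[607,435],[697,435]])/4+[155,115]
q,r=fit([(i,L,uv)],[.486,-.357,-1.741]);print(q.round(4),r.round(1).tolist())
R=want(q[2],t35)
for k in range(3): print(k,T2(q,gauge(k,[0,0,.026])).round(4).tolist())
delta(T2(q,gauge(0,[0,0,.09]))[0],R);delta(T2(q,gauge(0,[0,0,.026]))[0],R)
E
```

```text
[ 0.4825 -0.356  -1.7309] [[-1.0, -0.5], [-0.7, -0.2], [-0.4, 1.4], [0.7, 1.3], [0.2, -0.4], [0.5, -0.6], [-0.0, 0.7], [0.5, 0.6], [0.1, -0.3], [0.8, -0.5], [-1.1, 1.0], [0.2, 0.9]]
0 [[0.4177, -0.3305, 0.0733]]
1 [[0.4849, -0.3413, 0.0733]]
2 [[0.552, -0.3521, 0.0733]]
shift mm [-79.1, -46.9, -83.9] rotvec [-0.0021, -0.0024, 0.0101] ang 0.01 clock 2.8333
shift mm [-84.9, -83.2, -136.4] rotvec [-0.0021, -0.0024, 0.0101] ang 0.01 clock 2.8333
```

```bash
python3 -m inch '[-79,-47,-84,-0.002,-0.002,0.01,60, -79,-47,-84,-0.002,-0.002,0.01,60, -79,-47,-84,-0.002,-0.002,0.01,60, -79,-47,-84,-0.002,-0.002,0.01,60, -79,-47,-84,-0.002,-0.002,0.01,60]'
python3 -m inch '[-1,-9,-13,0,0,0,60, -3,-18,-26,0,0,0,60, -4,-27,-39,0,0,0,60, -6,-36,-52,0,0,0,60, -6,-36,-52,0,0,0,60]'
python3 - <<'E'
from h import *
q=[.4825,-.356,-1.7309];R=want(q[2],t35);delta(T2(q,gauge(0,[0,0,.026]))[0],R);print(bot.get_obs()["ft_force"])
im=bot.camera("wrist");cv2.imwrite("pics/w1.png",cv2.resize(im,(798,598)))
E
```

```text
clock: 3.25
eef_pos: [0.4195, -0.292, 0.124]
tool_rot: [0.725, 0.62, -0.231, 0.192]
ft_force: [0.6, -0.5, 0.8]
grip_width: 0.051
grasp_force: 0.0
clock: 3.67
eef_pos: [0.4192, -0.3295, 0.074]
tool_rot: [0.725, 0.619, -0.228, 0.196]
ft_force: [-0.0, -0.7, 0.6]
grip_width: 0.0509
grasp_force: 0.0
shift mm [-1.4, -1.0, -0.7] rotvec [0.0004, 0.0014, -0.0027] ang 0.0 clock 3.6667
[-0.04082712 -0.73506396  0.58868238]
```

View pics/w1.png

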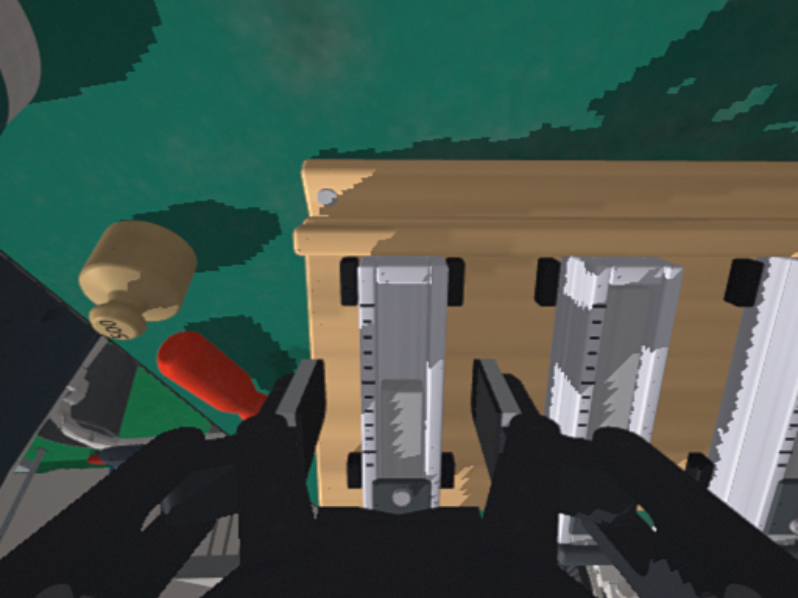

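The fingers straddle the pulled-out gauge, centred (gauge axis x≈402, jaw mid x≈398). Close.

```bash
python3 -m inch '[0,0,0,0,0,0,40, 0,0,0,0,0,0,30, 0,0,0,0,0,0,20, 0,0,0,0,0,0,10, 0,0,0,0,0,0,0, 0,0,0,0,0,0,0, 0,0,0,0,0,0,0, 0,0,0,0,0,0,0]'
python3 -m inch '[1,6,8,0,0,0,0, 2,12,16,0,0,0,0, 3,20,30,0,0,0,0, 4,30,45,0,0,0,0, 5,36,60,0,0,0,0, 5,36,80,0,0,0,0, 5,36,100,0,0,0,0, 5,36,100,0,0,0,0]'
python3 - <<'E'
from h import *
p=[.4892,-.0766,.0944]
print(T2(p,[-.023,.09,0]),T2(p,[.045,-.04,0]),T2(p,[-.045,-.04,0]))
t=T2(p,[-.023,.09,.16])[0];R=want(p[2]);delta(t,R)
t[2]=.028;delta(t,R);print(bot.get_obs()["joint_pos"].round(2))
E
```

```text
clock: 4.38
eef_pos: [0.4201, -0.3292, 0.076]
tool_rot: [0.725, 0.619, -0.227, 0.197]
ft_force: [1.1, 4.2, 7.0]
grip_width: 0.024
grasp_force: 59.6
clock: 5.05
eef_pos: [0.4257, -0.294, 0.1786]
tool_rot: [0.726, 0.618, -0.227, 0.199]
ft_force: [1.9, -0.2, -0.6]
grip_width: 0.0244
grasp_force: 59.8
[[0.45781902 0.01083131 0.        ]] [[ 0.53777004 -0.11218021  0.        ]] [[ 0.44817075 -0.1206636   0.        ]]
shift mm [32.1, 304.8, -18.6] rotvec [0.5067, 0.4889, 1.7607] ang 1.9 clock 5.05
shift mm [32.1, 304.8, -150.6] rotvec [0.5067, 0.4889, 1.7607] ang 1.9 clock 5.05
[-0.29  0.26 -0.32  0.89 -0.61  1.41]
```

```bash
python3 -m inch '[2,19,0,0.032,0.031,0.11,0, 4,38,0,0.063,0.061,0.22,0, 6,57,0,0.095,0.092,0.33,0, 8,76,0,0.127,0.122,0.44,0, 10,95,-2,0.158,0.153,0.55,0, 12,114,-4,0.19,0.183,0.66,0, 14,133,-6,0.222,0.214,0.77,0, 16,152,-9,0.253,0.244,0.88,0]'
python3 -m inch '[2,19,0,0.032,0.031,0.11,0, 4,38,0,0.063,0.061,0.22,0, 6,57,0,0.095,0.092,0.33,0, 8,76,0,0.127,0.122,0.44,0, 10,95,-2,0.158,0.153,0.55,0, 12,114,-4,0.19,0.183,0.66,0, 14,133,-6,0.222,0.214,0.77,0, 16,152,-9,0.253,0.244,0.88,0]'
python3 - <<'E'
from h import *
p=[.4892,-.0766,.0944]
t=T2(p,[-.023,.09,.033])[0];R=want(p[2]);delta(t,R)
im=bot.camera("top");a=im[100:240,90:300];cv2.imwrite("pics/t1.png",cv2.resize(a,(798,532)))
E
```

```text
clock: 5.72
eef_pos: [0.4385, -0.1403, 0.1646]
tool_rot: [0.378, 0.91, -0.13, 0.109]
ft_force: [-0.4, -1.0, -2.8]
grip_width: 0.0247
grasp_force: 59.7
clock: 6.38
eef_pos: [0.4547, 0.0113, 0.1558]
tool_rot: [-0.051, 0.999, -0.003, -0.001]
ft_force: [0.3, 0.2, -2.5]
grip_width: 0.0244
grasp_force: 59.7
shift mm [3.1, -0.4, -122.8] rotvec [0.0054, -0.0018, -0.008] ang 0.01 clock 6.3833
```

View pics/t1.png

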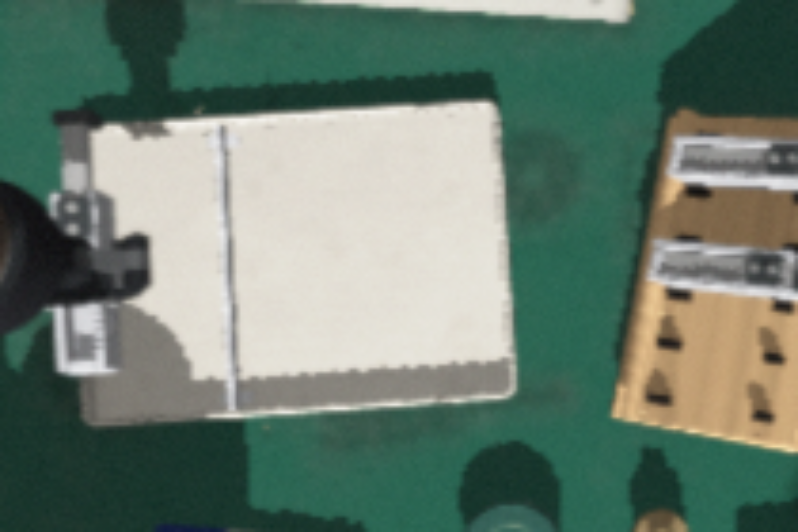

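```bash
python3 -m inch '[1,0,-20,0.001,0,-0.002,0, 2,0,-45,0.003,-0.001,-0.004,0, 3,0,-70,0.005,-0.002,-0.008,0, 3,0,-90,0.005,-0.002,-0.008,0, 3,0,-105,0.005,-0.002,-0.008,0, 3,0,-114,0.005,-0.002,-0.008,0, 3,0,-119,0.005,-0.002,-0.008,0, 3,0,-119,0.005,-0.002,-0.008,0]'
python3 -m inch '[0,0,-1,0,0,0,0, 0,0,-2,0,0,0,0, 0,0,-3,0,0,0,0, 0,0,-4,0,0,0,0, 0,0,-4,0,0,0,0]'
```

```text
clock: 7.1
eef_pos: [0.4573, 0.0103, 0.0363]
tool_rot: [-0.044, 0.999, -0.001, -0.0]
ft_force: [0.5, 0.5, -1.6]
grip_width: 0.0251
grasp_force: 59.7
clock: 7.52
eef_pos: [0.459, 0.0104, 0.0341]
tool_rot: [-0.045, 0.999, -0.001, 0.002]
ft_force: [-0.6, -0.5, 1.5]
grip_width: 0.0248
grasp_force: 60.0
```

```bash
python3 -m inch '[0,0,-0.5,0,0,0,0, 0,0,-1,0,0,0,0, 0,0,-1,0,0,0,0]'; python3 -m inch '[0,0,-0.5,0,0,0,0, 0,0,-1,0,0,0,0, 0,0,-1,0,0,0,0]'
```

```text
clock: 7.77
eef_pos: [0.459, 0.0104, 0.0341]
tool_rot: [-0.045, 0.999, -0.001, 0.002]
ft_force: [-2.0, -1.4, 12.5]
grip_width: 0.0247
grasp_force: 61.3
clock: 8.02
eef_pos: [0.459, 0.0104, 0.034]
tool_rot: [-0.045, 0.999, -0.001, 0.002]
ft_force: [-5.7, -1.3, 21.5]
grip_width: 0.0251
grasp_force: 62.5
```

```bash
python3 -m inch '[0,0,1,0,0,0,0, 0,0,2,0,0,0,0, 0,0,2,0,0,0,15, 0,0,2,0,0,0,35, 0,0,2,0,0,0,45, 0,0,2,0,0,0,48, 0,0,2,0,0,0,48, 0,0,2,0,0,0,48]'
python3 -m inch '[0,0,10,0,0,0,48, 0,0,30,0,0,0,48, 0,0,60,0,0,0,48, 0,0,90,0,0,0,48, 0,0,120,0,0,0,48, 0,0,150,0,0,0,60, 0,0,150,0,0,0,60]'
python3 - <<'E'
from h import *
q=[.4825,-.356,-1.7309];R=want(q[2],t35)
delta(T2(q,gauge(1,[0,0,.10]))[0]+[0,0,.03],R)
i=wristinfo();im=bot.camera("wrist");cv2.imwrite("pics/w2.png",cv2.resize(im,(798,598)))
E
```

```text
clock: 8.68
eef_pos: [0.458, 0.0104, 0.033]
tool_rot: [-0.045, 0.999, -0.001, 0.001]
ft_force: [0.2, 1.1, 0.4]
grip_width: 0.0409
grasp_force: 0.0
clock: 9.27
eef_pos: [0.4619, 0.0105, 0.1892]
tool_rot: [-0.045, 0.999, -0.001, 0.007]
ft_force: [1.6, 0.1, -0.5]
grip_width: 0.0513
grasp_force: 0.0
shift mm [29.8, -309.8, -25.3] rotvec [-0.5003, -0.4702, -1.7581] ang 1.89 clock 9.2667
```

View pics/w2.png

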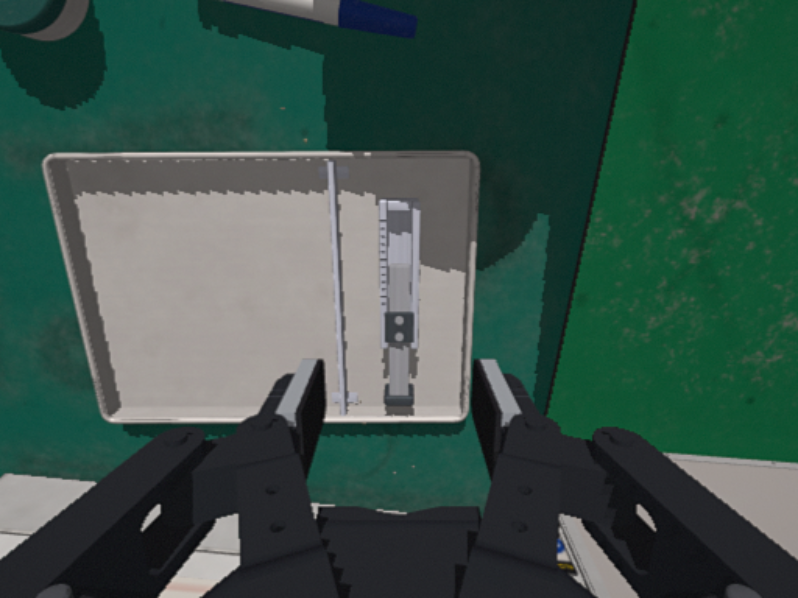

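The pulled-out gauge lies flat in the narrow bay, body at (398,275), tab at (398,396), slide still out. Next is the middle gauge.

```bash
python3 -m inch '[2,-20,0,-0.031,-0.029,-0.11,60, 4,-40,0,-0.063,-0.059,-0.22,60, 6,-60,0,-0.094,-0.088,-0.33,60, 8,-80,0,-0.125,-0.118,-0.44,60, 10,-100,0,-0.156,-0.147,-0.55,60, 12,-120,0,-0.188,-0.176,-0.66,60, 14,-140,0,-0.219,-0.206,-0.77,60, 15,-155,0,-0.25,-0.235,-0.88,60]'
python3 -m inch '[2,-20,0,-0.031,-0.029,-0.11,60, 4,-40,0,-0.063,-0.059,-0.22,60, 6,-60,0,-0.094,-0.088,-0.33,60, 8,-80,0,-0.125,-0.118,-0.44,60, 10,-100,-5,-0.156,-0.147,-0.55,60, 12,-120,-10,-0.188,-0.176,-0.66,60, 14,-140,-15,-0.219,-0.206,-0.77,60, 15,-155,-25,-0.25,-0.235,-0.88,60]'
python3 - <<'E'
from h import *
q=[.4825,-.356,-1.7309];R=want(q[2],t35)
delta(T2(q,gauge(1,[0,0,.07]))[0],R)
delta(T2(q,gauge(1,[0,0,.022]))[0],R)
E
```

```text
clock: 9.98
eef_pos: [0.4722, -0.1459, 0.1819]
tool_rot: [0.386, 0.907, -0.128, 0.108]
ft_force: [-0.8, -0.2, -0.4]
grip_width: 0.0512
grasp_force: 0.0
clock: 10.65
eef_pos: [0.4879, -0.3008, 0.1574]
tool_rot: [0.73, 0.616, -0.225, 0.192]
ft_force: [1.1, 0.2, -0.1]
grip_width: 0.0514
grasp_force: 0.0
shift mm [1.0, -15.5, -48.0] rotvec [-0.0092, 0.0043, 0.0072] ang 0.01 clock 10.65
shift mm [-3.4, -42.7, -87.3] rotvec [-0.0092, 0.0043, 0.0072] ang 0.01 clock 10.65
```

```bash
python3 -m inch '[1,-8,-24,-0.009,0.004,0.007,60, 1,-15,-48,-0.009,0.004,0.007,60, 0,-20,-55,-0.009,0.004,0.007,60, -1,-27,-65,-0.009,0.004,0.007,60, -2,-34,-75,-0.009,0.004,0.007,60, -3,-43,-87,-0.009,0.004,0.007,60, -3,-43,-87,-0.009,0.004,0.007,60]'
python3 - <<'E'
from h import *
q=[.4825,-.356,-1.7309];R=want(q[2],t35)
delta(T2(q,gauge(1,[0,0,.022]))[0],R)
i=wristinfo();bot.camera("wrist")
print([(np.round(d["uv"]).tolist(),d["mask"].sum(),[np.flatnonzero(d["mask"][r])[[0,-1]].tolist() for r in(190,230,270) if d["mask"][r].any()]) for d in bot.silhouettes("wrist","gauge_b")])
E
```

```text
clock: 11.23
eef_pos: [0.4828, -0.3429, 0.0687]
tool_rot: [0.725, 0.621, -0.229, 0.192]
ft_force: [-0.5, 1.0, -0.3]
grip_width: 0.0512
grasp_force: 0.0
shift mm [1.7, -0.7, 1.3] rotvec [-0.0039, -0.0057, -0.0042] ang 0.01 clock 11.2333
[([264.0, 246.0], np.int64(8721), [[237, 295], [238, 293], [238, 291]]), ([398.0, 231.0], np.int64(10120), [[368, 452], [363, 443], [358, 434]])]
```

```bash
python3 -m inch '[3,0,0,0,0,0,60, 3,0,0,0,0,0,40, 3,0,0,0,0,0,30, 3,0,0,0,0,0,20, 3,0,0,0,0,0,10, 3,0,0,0,0,0,0, 3,0,0,0,0,0,0, 3,0,0,0,0,0,0]'
python3 -m inch '[1,6,8,0,0,0,0, 2,12,16,0,0,0,0, 3,20,30,0,0,0,0, 4,30,45,0,0,0,0, 4,36,60,0,0,0,0, 4,36,80,0,0,0,0, 4,36,100,0,0,0,0, 4,36,100,0,0,0,0]'
python3 - <<'E'
from h import *
p=[.4892,-.0766,.0944]
R=want(p[2]-np.pi/2);delta(T2(p,[-.045,-.04,.16])[0],R)
E
```

```text
clock: 12.0
eef_pos: [0.4888, -0.3423, 0.0724]
tool_rot: [0.724, 0.621, -0.228, 0.195]
ft_force: [-1.6, 4.4, 5.8]
grip_width: 0.0246
grasp_force: 60.5
clock: 12.67
eef_pos: [0.4944, -0.3071, 0.1752]
tool_rot: [0.725, 0.62, -0.226, 0.197]
ft_force: [1.0, -1.0, -1.7]
grip_width: 0.0244
grasp_force: 59.7
shift mm [-46.2, 186.4, -15.2] rotvec [0.6116, -0.0127, 0.2423] ang 0.66 clock 12.6667
```

```bash
python3 -m inch '[-6,23,0,0.076,-0.002,0.03,0, -12,47,0,0.153,-0.003,0.06,0, -17,70,0,0.229,-0.005,0.09,0, -23,93,0,0.306,-0.006,0.12,0, -29,116,0,0.382,-0.008,0.15,0, -35,140,-5,0.459,-0.01,0.18,0, -40,163,-10,0.535,-0.011,0.21,0, -46,186,-15,0.612,-0.013,0.242,0]'
python3 - <<'E'
from h import *
p=[.4892,-.0766,.0944]
R=want(p[2]-np.pi/2);delta(T2(p,[-.045,-.04,.04])[0],R)
E
```

```text
clock: 13.33
eef_pos: [0.4456, -0.1194, 0.1553]
tool_rot: [0.671, 0.741, -0.0, -0.004]
ft_force: [-0.7, -0.1, -3.0]
grip_width: 0.0249
grasp_force: 59.6
shift mm [2.6, -1.3, -115.3] rotvec [-0.005, -0.0062, -0.0048] ang 0.01 clock 13.3333
```

```bash
python3 -m inch '[1,0,-25,-0.002,-0.003,-0.002,0, 2,-1,-50,-0.005,-0.006,-0.005,0, 2,-1,-75,-0.005,-0.006,-0.005,0, 2,-1,-95,-0.005,-0.006,-0.005,0, 2,-1,-107,-0.005,-0.006,-0.005,0, 2,-1,-115,-0.005,-0.006,-0.005,0, 2,-1,-117,-0.005,-0.006,-0.005,0, 2,-1,-118,-0.005,-0.006,-0.005,0]'
python3 -m inch '[0,0,-1,0,0,0,0, 0,0,-2,0,0,0,0, 0,0,-3,0,0,0,0, 0,0,-3,0,0,0,0]'
python3 -m inch '[0,0,-0.5,0,0,0,0, 0,0,-1,0,0,0,0, 0,0,-1,0,0,0,0]'
```

```text
clock: 14.0
eef_pos: [0.4477, -0.1215, 0.0376]
tool_rot: [0.674, 0.739, -0.002, 0.001]
ft_force: [0.1, 0.7, -2.2]
grip_width: 0.0248
grasp_force: 59.6
clock: 14.33
eef_pos: [0.4487, -0.1218, 0.0358]
tool_rot: [0.674, 0.739, -0.001, 0.002]
ft_force: [-0.1, 0.4, -2.1]
grip_width: 0.0249
grasp_force: 59.6
clock: 14.58
eef_pos: [0.4482, -0.1216, 0.0344]
tool_rot: [0.674, 0.739, -0.001, 0.001]
ft_force: [0.2, -0.2, -1.9]
grip_width: 0.025
grasp_force: 59.6
```

```bash
python3 -m inch '[0,0,-1,0,0,0,0, 0,0,-2,0,0,0,0, 0,0,-2,0,0,0,0]'
python3 -m inch '[0,0,-0.5,0,0,0,0, 0,0,-1,0,0,0,0, 0,0,-1,0,0,0,0]'
python3 -m inch '[0,0,-0.5,0,0,0,0, 0,0,-1,0,0,0,0, 0,0,-1,0,0,0,0]'
```

```text
clock: 14.83
eef_pos: [0.448, -0.1216, 0.0321]
tool_rot: [0.674, 0.739, -0.002, 0.001]
ft_force: [0.2, 0.3, -2.3]
grip_width: 0.0245
grasp_force: 59.6
clock: 15.08
eef_pos: [0.4481, -0.1216, 0.0312]
tool_rot: [0.674, 0.739, -0.001, 0.001]
ft_force: [-0.3, -0.2, -2.2]
grip_width: 0.025
grasp_force: 59.6
clock: 15.33
eef_pos: [0.4482, -0.1217, 0.0303]
tool_rot: [0.674, 0.739, -0.001, 0.001]
ft_force: [0.0, 0.1, -2.3]
grip_width: 0.0247
grasp_force: 59.8
```

```bash
python3 -m inch '[0,0,-0.5,0,0,0,0, 0,0,-1,0,0,0,0, 0,0,-1,0,0,0,0]'
python3 -m inch '[0,0,-0.5,0,0,0,0, 0,0,-1,0,0,0,0, 0,0,-1,0,0,0,0]'
```

```text
clock: 15.58
eef_pos: [0.4483, -0.1217, 0.0302]
tool_rot: [0.674, 0.739, -0.001, 0.002]
ft_force: [-2.9, -0.4, 6.2]
grip_width: 0.0251
grasp_force: 60.7
clock: 15.83
eef_pos: [0.4483, -0.1217, 0.0301]
tool_rot: [0.674, 0.739, -0.001, 0.002]
ft_force: [-5.4, 0.4, 14.2]
grip_width: 0.0244
grasp_force: 61.8
```

```bash
python3 -m inch '[0,0,1,0,0,0,0, 0,0,1.5,0,0,0,0, 0,0,1.5,0,0,0,15, 0,0,1.5,0,0,0,35, 0,0,1.5,0,0,0,50, 0,0,1.5,0,0,0,55, 0,0,1.5,0,0,0,55, 0,0,1.5,0,0,0,55]'
python3 -m inch '[0,0,10,0,0,0,60, 0,0,30,0,0,0,60, 0,0,60,0,0,0,60, 0,0,90,0,0,0,60, 0,0,120,0,0,0,60, 0,0,150,0,0,0,60, 0,0,150,0,0,0,60]'
python3 - <<'E'
from h import *
q=[.4825,-.356,-1.7309];R=want(q[2],t35)
delta(T2(q,gauge(2,[0,0,.10]))[0]+[.003,0,.02],R)
i=wristinfo();im=bot.camera("wrist");cv2.imwrite("pics/w3.png",cv2.resize(im,(798,598)))
E
```

```text
clock: 16.5
eef_pos: [0.4482, -0.1216, 0.0297]
tool_rot: [0.674, 0.739, -0.001, 0.001]
ft_force: [0.3, -0.1, 0.1]
grip_width: 0.0467
grasp_force: 0.0
clock: 17.08
eef_pos: [0.4518, -0.1226, 0.1858]
tool_rot: [0.674, 0.739, 0.001, 0.006]
ft_force: [0.7, -0.2, 0.1]
grip_width: 0.0512
grasp_force: 0.0
shift mm [109.9, -187.6, -31.9] rotvec [-0.604, 0.0303, -0.2482] ang 0.65 clock 17.0833
```

View pics/w3.png

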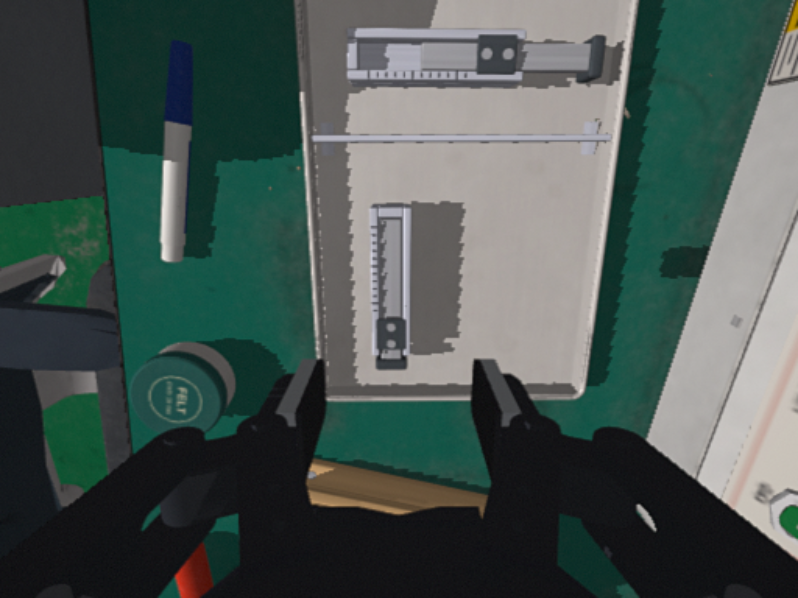

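The pulled-out gauge, at (435,55), is in the narrow bay and the middle gauge, at (390,285), is flat in the wide bay with its slide home. Now the last one.

```bash
python3 -m inch '[14,-23,0,-0.075,0.004,-0.031,60, 27,-47,0,-0.15,0.008,-0.062,60, 41,-70,0,-0.226,0.011,-0.093,60, 55,-94,0,-0.302,0.015,-0.124,60, 69,-117,-5,-0.378,0.019,-0.155,60, 82,-141,-10,-0.453,0.023,-0.186,60, 96,-164,-20,-0.528,0.026,-0.217,60, 110,-188,-32,-0.604,0.03,-0.248,60]'
python3 - <<'E'
from h import *
q=[.4825,-.356,-1.7309];R=want(q[2],t35)
d=np.array([.002,0,0])
delta(T2(q,gauge(2,[0,0,.07]))[0]+d,R)
delta(T2(q,gauge(2,[0,0,.022]))[0]+d,R)
E
```

```text
clock: 17.8
eef_pos: [0.5587, -0.3104, 0.147]
tool_rot: [0.728, 0.617, -0.232, 0.191]
ft_force: [0.8, -0.3, -0.1]
grip_width: 0.0511
grasp_force: 0.0
shift mm [-0.7, -16.8, -37.6] rotvec [-0.0016, -0.0077, 0.0069] ang 0.01 clock 17.8
shift mm [-5.1, -44.0, -76.9] rotvec [-0.0016, -0.0077, 0.0069] ang 0.01 clock 17.8
```

```bash
python3 -m inch '[0,-8,-19,-0.002,-0.008,0.007,60, -1,-17,-38,-0.002,-0.008,0.007,60, -2,-22,-46,-0.002,-0.008,0.007,60, -3,-29,-56,-0.002,-0.008,0.007,60, -4,-36,-66,-0.002,-0.008,0.007,60, -5,-43,-75,-0.002,-0.008,0.007,60, -5,-43,-75,-0.002,-0.008,0.007,60]'
python3 - <<'E'
from h import *
q=[.4825,-.356,-1.7309];R=want(q[2],t35)
delta(T2(q,gauge(2,[0,0,.022]))[0]+[.002,0,0],R)
bot.camera("wrist")
print([(np.round(d["uv"]).tolist(),d["mask"].sum(),[np.flatnonzero(d["mask"][r])[[0,-1]].tolist() for r in(190,230,270) if d["mask"][r].any()]) for d in bot.silhouettes("wrist","gauge_b")])
E
```

```text
clock: 18.38
eef_pos: [0.5509, -0.353, 0.0701]
tool_rot: [0.726, 0.619, -0.229, 0.192]
ft_force: [-0.1, 0.2, 0.1]
grip_width: 0.0516
grasp_force: 0.0
shift mm [2.8, -1.4, -0.1] rotvec [-0.0048, -0.0042, 0.0004] ang 0.01 clock 18.3833
[([261.0, 242.0], np.int64(8648), [[235, 292], [235, 291], [237, 288]])]
```

```bash
python3 -m inch '[3,0,0,0,0,0,60, 3,0,0,0,0,0,40, 3,0,0,0,0,0,30, 3,0,0,0,0,0,20, 3,0,0,0,0,0,10, 3,0,0,0,0,0,0, 3,0,0,0,0,0,0, 3,0,0,0,0,0,0]'
python3 -m inch '[1,6,8,0,0,0,0, 2,12,16,0,0,0,0, 3,20,30,0,0,0,0, 4,30,45,0,0,0,0, 4,36,60,0,0,0,0, 4,36,80,0,0,0,0, 4,36,100,0,0,0,0, 4,36,100,0,0,0,0]'
python3 - <<'E'
from h import *
p=[.4892,-.0766,.0944]
R=want(p[2]-np.pi/2);delta(T2(p,[.04,-.04,.16])[0],R)
E
```

```text
clock: 19.15
eef_pos: [0.5564, -0.3521, 0.0739]
tool_rot: [0.726, 0.619, -0.228, 0.194]
ft_force: [-1.8, 5.0, 5.4]
grip_width: 0.0248
grasp_force: 61.5
clock: 19.82
eef_pos: [0.5631, -0.3163, 0.1779]
tool_rot: [0.727, 0.618, -0.225, 0.197]
ft_force: [1.6, -0.6, -1.4]
grip_width: 0.0246
grasp_force: 60.5
shift mm [-30.3, 203.6, -17.9] rotvec [0.6097, -0.0111, 0.2469] ang 0.66 clock 19.8167
```

```bash
python3 -m inch '[-4,25,0,0.076,-0.001,0.031,0, -8,51,0,0.152,-0.003,0.062,0, -11,76,0,0.229,-0.004,0.093,0, -15,102,0,0.305,-0.006,0.123,0, -19,127,0,0.381,-0.007,0.154,0, -23,153,-5,0.457,-0.008,0.185,0, -26,178,-10,0.533,-0.01,0.216,0, -30,204,-18,0.61,-0.011,0.247,0]'
python3 - <<'E'
from h import *
p=[.4892,-.0766,.0944]
R=want(p[2]-np.pi/2);delta(T2(p,[.04,-.04,.04])[0],R)
E
```

```text
clock: 20.48
eef_pos: [0.5304, -0.1109, 0.155]
tool_rot: [0.671, 0.742, -0.001, -0.004]
ft_force: [-0.2, -0.9, -2.5]
grip_width: 0.0249
grasp_force: 60.4
shift mm [2.4, -1.7, -115.0] rotvec [-0.0041, -0.0063, -0.0059] ang 0.01 clock 20.4833
```

```bash
python3 -m inch '[1,0,-25,-0.002,-0.003,-0.003,0, 2,-1,-50,-0.004,-0.006,-0.006,0, 2,-1,-75,-0.004,-0.006,-0.006,0, 2,-1,-95,-0.004,-0.006,-0.006,0, 2,-1,-107,-0.004,-0.006,-0.006,0, 2,-1,-115,-0.004,-0.006,-0.006,0, 2,-1,-117,-0.004,-0.006,-0.006,0, 2,-1,-118,-0.004,-0.006,-0.006,0]'
python3 -m inch '[0,0,-1,0,0,0,0, 0,0,-2,0,0,0,0, 0,0,-3,0,0,0,0, 0,0,-3,0,0,0,0]'
python3 -m inch '[0,0,-0.5,0,0,0,0, 0,0,-1,0,0,0,0, 0,0,-1,0,0,0,0]'
```

```text
clock: 21.15
eef_pos: [0.5319, -0.1133, 0.0363]
tool_rot: [0.674, 0.739, -0.002, 0.0]
ft_force: [0.7, -0.2, -1.2]
grip_width: 0.0251
grasp_force: 60.4
clock: 21.48
eef_pos: [0.5327, -0.1137, 0.0344]
tool_rot: [0.674, 0.739, -0.002, 0.001]
ft_force: [-0.5, -0.2, -2.0]
grip_width: 0.0247
grasp_force: 60.4
clock: 21.73
eef_pos: [0.5322, -0.1136, 0.0329]
tool_rot: [0.674, 0.739, -0.002, 0.001]
ft_force: [-0.1, 0.2, -2.5]
grip_width: 0.0244
grasp_force: 60.4
```

```bash
python3 -m inch '[0,0,-0.5,0,0,0,0, 0,0,-1,0,0,0,0, 0,0,-1,0,0,0,0]'
python3 -m inch '[0,0,-0.5,0,0,0,0, 0,0,-1,0,0,0,0, 0,0,-1,0,0,0,0]'
python3 -m inch '[0,0,-0.5,0,0,0,0, 0,0,-1,0,0,0,0, 0,0,-1,0,0,0,0]'
```

```text
clock: 21.98
eef_pos: [0.5323, -0.1137, 0.0322]
tool_rot: [0.674, 0.739, -0.002, 0.001]
ft_force: [0.1, -0.3, 1.3]
grip_width: 0.0243
grasp_force: 61.0
clock: 22.23
eef_pos: [0.5323, -0.1138, 0.0321]
tool_rot: [0.674, 0.739, -0.002, 0.001]
ft_force: [-4.1, -0.3, 7.4]
grip_width: 0.0248
grasp_force: 61.7
clock: 22.48
eef_pos: [0.5323, -0.1138, 0.032]
tool_rot: [0.674, 0.739, -0.002, 0.001]
ft_force: [-6.2, -0.1, 14.7]
grip_width: 0.0246
grasp_force: 62.6
```

Seated. Release, retreat, check.

```bash
python3 -m inch '[0,0,1,0,0,0,0, 0,0,2,0,0,0,0, 0,0,2,0,0,0,15, 0,0,2,0,0,0,35, 0,0,2,0,0,0,50, 0,0,2,0,0,0,55, 0,0,2,0,0,0,55, 0,0,2,0,0,0,55]'
python3 -m inch '[0,0,10,0,0,0,55, 0,0,30,0,0,0,55, 0,0,60,0,0,0,55, 0,0,90,0,0,0,55, 0,0,120,0,0,0,55, 0,0,150,0,0,0,55, 0,0,160,0,0,0,55, 0,0,160,0,0,0,55]'
python3 - <<'E'
from h import *
im=bot.camera("wrist");cv2.imwrite("pics/w4.png",cv2.resize(im,(798,598)))
E
```

```text
clock: 23.15
eef_pos: [0.5322, -0.1136, 0.0316]
tool_rot: [0.674, 0.739, -0.002, 0.001]
ft_force: [0.1, -0.0, 0.4]
grip_width: 0.0467
grasp_force: 0.0
clock: 23.82
eef_pos: [0.5344, -0.1141, 0.196]
tool_rot: [0.674, 0.739, -0.0, 0.004]
ft_force: [0.9, -0.2, 0.7]
grip_width: 0.0468
grasp_force: 0.0
```

View pics/w4.png

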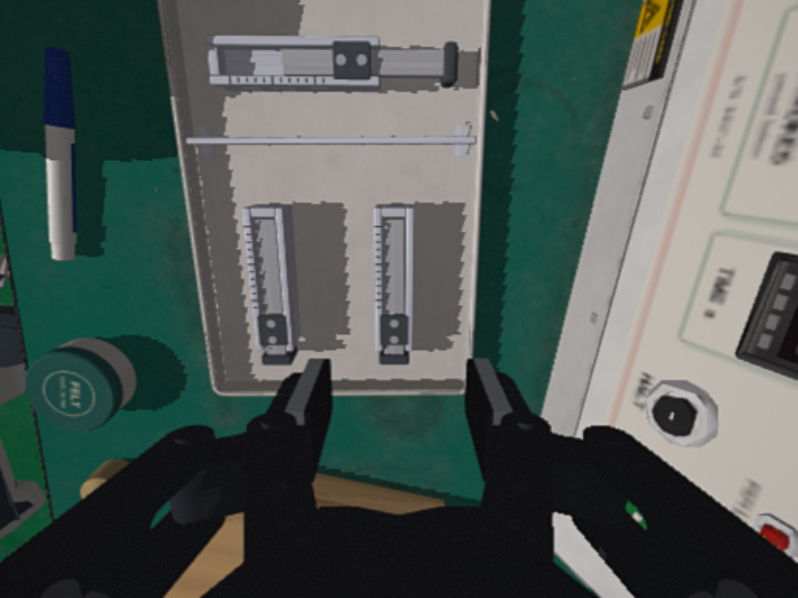

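All three lie flat, channel up: the pulled-out one at (335,62) in the narrow bay, the pushed-in ones at (268,285) and (394,285) in the wide bay.

```bash
python3 -c "
from workcell import bot
print(bot.job_done())"
```

```text
the job is handed in; nothing more can be done
None
```

I handed the job in at about 24 s on the robot's clock: the last picture shows the pulled-out gauge flat in the narrow bay and both pushed-in gauges flat in the wide bay, channel side up with their slides unchanged; the arm never went near the tin or the weight, and no verdict came back.

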